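# Vent the degassing pot and take off its lid

## Task

The round steel degassing pot is still sealed under vacuum. Vent it by turning the black lever of the tap on its lid a full quarter turn clockwise, until the lever points straight outward over the lid's edge; then lift the lid off by its black bar handle and set it down gently on its feet in the middle of the cork sheet, and let go. Do not disturb the glue bottle and the wooden hand stamp that stand nearby.

Things in the scene. Friction and masses are not known exactly. Their poses are not given: they have to be found in the camera images.
- pot_rim (a point): Round open-topped steel pot, 204 mm across its flange and 110 mm high, fixed to the desk; this point is the centre of its mouth at the top of the flange (mouth 160 mm across, flange lip 6 mm thick).
- lid_centre (a point): Loose round aluminium lid, plate 200 mm across, 10 mm thick, 0.4 to 0.8 kg in all; this point is the centre of the plate's underside, which rests on the pot's flange. Three 20 mm feet under it fit inside the pot's mouth with 2 mm of play; set down on a flat surface the lid stands on them, this point 20 mm above that surface. z is up; y points from the centre to the tap.
- lid_handle (a point): Centre of the lid's black bar handle: a level bar 80 mm long (along the lid's y), 14 mm wide and 14 mm high, its centre 37 mm above the lid's top face, on two posts of 6 mm radius, 30 mm either side of this point. It lies 4 mm from the lid's centre, on the side away from the tap. Axes as for the lid.
- tap_axis (a point): Point on the tap's upright turning axis, 56 mm from the lid's centre along the lid's y, at the height of the lever's centre, 30 mm above the lid's top face. Axes as for the lid.
- tap_lever (a point): Black lever of the tap, a bar 12 mm wide and 18 mm high that reaches 73 mm from the tap's axis; this point is on the lever 50 mm from the axis, at half its height. The lever's own -x points from the axis to the lever's tip. Shut, the lever points along the lid's -x (square to the line from the lid's centre to the tap); open, it points along the lid's +y, outward past the lid's edge.
- tap (a joint): Angle of the tap, rad: 0 shut, grows clockwise seen from above, stop at 1.6 (open is a quarter turn, 1.57). Stays where it is left; friction 0.06 N m. While it is shut the lid is held down (a tongue on its spindle hooks under the pot's flange in place of the vacuum); the lid comes free somewhere between 0.8 and 1.2 rad.
- mat_top (a point): Square sheet of cork, 260 x 260 x 4 mm, fixed flat on the desk; this point is the centre of its top face.
- glue_mid (a point): White glue bottle with a red tip, 46 mm across and 126 mm high, standing loose; this point is its centre, half-way up.
- stamp_mid (a point): Wooden hand stamp with a turned handle, 27 x 60 mm and 73 mm high, standing loose; this point is its centre, half-way up.

How it is judged (in metres and radians):
On the way:
1. the tap is turned open (more than 1.3 rad) while the lid still sits on the pot (value of joint tap above 1.3 rad and distance between lid_centre and pot_rim below 0.01 m), for 0.2 s.
At the end, for the whole second after the job is handed in: The lid stands level (within 0.08 rad) on its three feet on the cork sheet, its centre within 50 mm of the sheet's centre, released and at rest (horizontal distance between lid_centre and mat_top below 0.05 m and z of lid_centre in the frame of mat_top between 0.014 and 0.026 m and angle between lid_centre's own z axis and vertical below 0.08 rad and linear speed of lid below 0.02 m/s); the robot touches nothing.
It fails at once if the lid is raised off the pot (over 8 mm) while the tap is shut (under 1.0 rad) (horizontal distance between lid_centre and pot_rim below 0.08 m and z of lid_centre in the frame of pot_rim above 0.008 m and value of joint tap below 1 rad).
It fails at once if the lid is dropped or banged down on the cork sheet (faster than 0.5 m/s near it, as after a fall of over 13 mm) (horizontal distance between lid_centre and mat_top below 0.12 m and z of lid_centre in the frame of mat_top below 0.06 m and linear speed of lid above 0.5 m/s).
It fails at once if the glue bottle is moved over 30 mm (distance of glue_mid from where it was at the start of the episode above 0.03 m).
It fails at once if the hand stamp is moved over 30 mm (distance of stamp_mid from where it was at the start of the episode above 0.03 m).
It also fails if it takes over 54 s, if anything falls off the work surface, if the arm or the gripper's body presses on something with over 40 N, if the wrist force passes 120 N, or if a joint passes its speed limit or range.

## Robot

A 6-joint arm with a two-finger parallel gripper is mounted at the origin on a cart in front of the work surface, level with it; the furniture and walls round the work are solid. World frame = base frame: x ahead of the robot, y to its left, z up, the work surface at z = 0. Lengths are in m, angles in degrees, forces in N, time in s.
With the tool pointing down it reaches from about 0.375 to 0.9 m from the base axis. Payload 3.1 kg.
Tool frame: the origin (TCP) lies on the centre line of the jaws, within the pads' length; the fingertips stand 25 mm ahead of it and the grasp point (between the pads) lies 6 mm ahead of it; z points along the fingers, y is the line along which they close (so a half turn about z gives the same grasp; the last joint's range is limited). The gripper opens to 87 mm and grips with 3 to 60 N. Pads are 19 mm wide; open, the fingers measure 117 mm over their backs; the gripper's body (75 mm by 190 mm) begins 51 mm behind the grasp point.
Start: joints at [-81.561, 30.224, 82.088, -0, 67.689, -10.227], TCP at [0.2, -0.592, 0.248] pointing down, gripper open.
Joint ranges: [-176.69, 176.69], [-43.24, 126.21], [12.49, 139.97], [-82, 262], [0, 151.66], [-163.58, 163.58]. Speed limits (degrees/s): [159.86, 159.86, 180, 180, 180, 180].

## Interface

Orientations are given as a 3x3 rotation matrix whose columns are the frame's x, y, z axes.
In Python, from rig import * gives the robot as it stands.
- The arm moves only by the tool step_arm, never from a script. Its argument "steps" is a list of rows, each a list of 7 numbers: the shift along the tool's x, y, z normalised to -1 to 1, where 1 is 0.3 m, then the turn, a rotation vector about the tool's x, y, z normalised to -1 to 1, where 1 is 45 degrees, then the gripper's target within -1 to 1 (shut at 1, half-way at 0, fully open at -1). A call has 1 to 8 rows; each row is the pose to reach, as a shift and turn from the pose commanded when the call began, along the tool's axes at that moment; what a row does not reach only later rows make up. A row lasts 1/12 s, in which the tool goes at most 41.7 mm and 7.16 degrees, less where a joint would pass 70% of its speed; a pose out of reach is approached as far as the arm can. A call with a number of a shift or a turn outside -1 to 1 is refused whole. A call with a gripper value outside its range is refused whole. The fingers move at their own pace and stop on an object; the grip force is fixed at half the most. Time passes only in rows, so rows that repeat a pose let the fingers close. It gives the time, the measured TCP pose, the force, the opening and the grip force at its end, in the units of the state.
- read_state(): the state, without advancing time (a new reading comes with each control period).
- capture(name): name is "side" or "top"; returns a dict with "image" (384x512x3 uint8, red, green, blue), "vertical_fov" (degrees; the focal length in pixels is half the picture's height over the tangent of half this angle, whatever the lens; pixels are square), "cx", "cy" (the principal point, pixels), "k1" (the pictures are not rectified: a ray, as slopes to the right and down, at radius r is drawn at 1 + k1 r^2 times it, then the intrinsics apply), "world_from_camera" (4x4, takes a point from camera to world coordinates). Camera axes: x right, y down, z forward; pixel columns grow to the right and rows downward; lengths in m; the calibration is good to about 2 mm. A picture is of the moment at which its call begins. There is no depth.
- hand_in(): hands the job in; it is judged then, once.
The state is a dict: "time_s": time; "joint_positions": joint angles; "qvel": joint speeds; "tau": joint torques, N m; "position": TCP position; "tcp_rot": TCP orientation; "force": force on the tool from outside, world axes, zero at the start; "moment": the same for the moment, N m; "opening": opening from 0.0 (shut) to 1.0 (fully open); "grasp_force": force on a finger pad.
Only numpy, scipy, OpenCV 4.12 (cv2) and the standard library are available. Lean on these libraries where they do the work, as an engineer would, in place of code of your own. Each camera call takes 0.05 s, during which the arm holds its last target. There are 200 camera calls.

## Working session

There is one attempt and no reset: what is moved stays moved. The work goes in short steps, Python scripts to look and compute and a tool call to move; the robot and the scene stay as the last step left them, time stands still between calls to the robot, and variables do not carry over. Pictures are saved under pics/ and viewed, at most 10 in all, crops included, and the job is handed in when it is done.

Besides the shell and the picture viewer there is one more tool, called as name(argument=value, ...) on one line, values as JSON. step_arm: Moves the arm, as the interface text tells. Scaled input: -1 to 1 covers 0.3 m each way for a shift and 45 degrees each way for a turn. Its arguments: {"type":"object","properties":{"steps":{"type":"array"}},"required":["steps"]}

```bash
mkdir -p pics
cat > h.py <<'E'
from rig import *
import numpy as np, cv2
def ray(c,u,v):
    f=c["image"].shape[0]/2/np.tan(np.radians(c["vertical_fov"]/2))
    d=np.array([(u-c["cx"])/f,(v-c["cy"])/f]); s=d.copy()
    for _ in range(20): s=d/(1+c["k1"]*(s@s))
    T=np.array(c["world_from_camera"]); return T[:3,3],T[:3,:3]@np.array([s[0],s[1],1])
def at(c,u,v,z):
    o,d=ray(c,u,v); return o+d*(z-o[2])/d[2]
def proj(c,P):
    T=np.array(c["world_from_camera"]); p=T[:3,:3].T@(np.array(P)-T[:3,3]); s=p[:2]/p[2]
    f=c["image"].shape[0]/2/np.tan(np.radians(c["vertical_fov"]/2))
    return s*(1+c["k1"]*(s@s))*f+[c["cx"],c["cy"]]
def shot(n,fn,crop=None,k=1):
    c=capture(n); im=c["image"][:,:,::-1]
    if crop: x0,y0,x1,y1=crop; im=im[y0:y1,x0:x1]
    cv2.imwrite("pics/"+fn,cv2.resize(im,None,fx=k,fy=k,interpolation=cv2.INTER_CUBIC)); return c
E
python3 - <<'E'
from h import *
for n in("top","side"):
    c=shot(n,n+"0.png",k=1.5); print(n,{k:v for k,v in c.items() if k!="image"})
s=read_state(); print(s["position"],s["tcp_rot"],s["force"])
E
```

```text
top {'vertical_fov': 51.77639535804394, 'cx': 251.79609219048444, 'cy': 194.45793525771822, 'k1': -0.12456525968452817, 'world_from_camera': array([[ 0.00517884, -0.99463863,  0.10328198,  0.45685648],
       [-0.99995139, -0.00428436,  0.00888047,  0.02048632],
       [-0.00839036, -0.10332295, -0.99461247,  1.15730747],
       [ 0.        ,  0.        ,  0.        ,  1.        ]])}
side {'vertical_fov': 54.19141526667677, 'cx': 257.3867444276301, 'cy': 188.53719531329233, 'k1': -0.007005157101407423, 'world_from_camera': array([[ 0.93771946, -0.24021347,  0.25095757,  0.37038676],
       [-0.34693762, -0.61056259,  0.71193231, -0.60491193],
       [-0.01779043, -0.7546594 , -0.65587551,  0.67990212],
       [ 0.        ,  0.        ,  0.        ,  1.        ]])}
[ 0.19996871 -0.59150253  0.24664757] [[ 9.47407464e-01  3.20029677e-01 -3.19748714e-04]
 [ 3.20029680e-01 -9.47405537e-01  1.93712697e-03]
 [ 3.17006416e-04 -1.93757763e-03 -9.99998073e-01]] [ 0.50754061 -0.10213858  0.99381925]
```

View pics/top0.png

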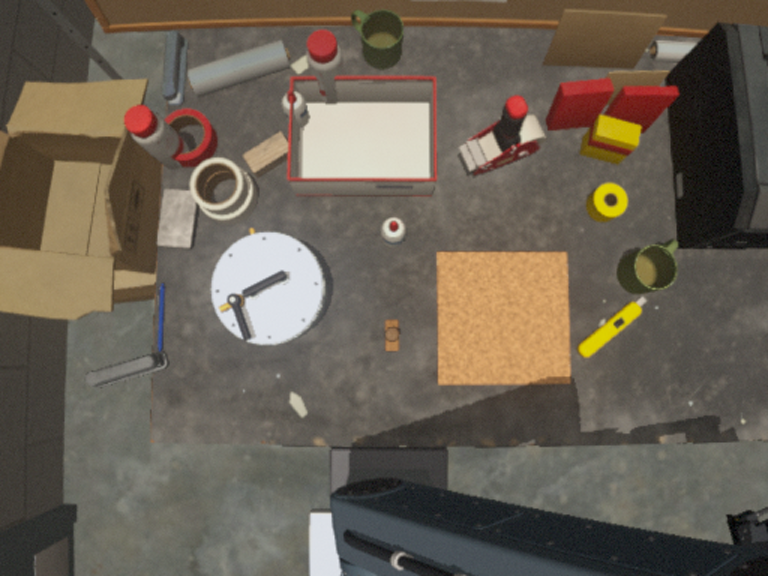

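View pics/side0.png

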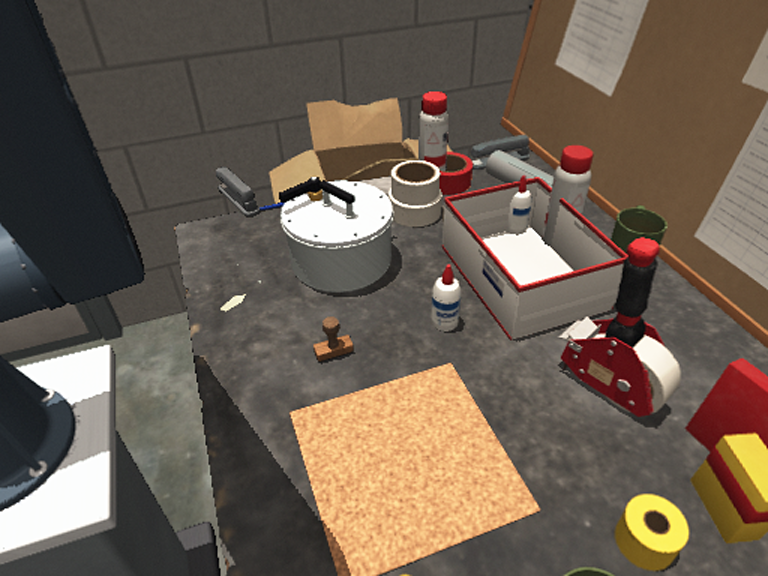

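The top view shows the lid (centre about (179,192) native pixels), the tap at about (157,199), the lever pointing down, the cork right, and the stamp and glue bottle between. I'll enlarge the lid.

Run:
```python
from h import *
shot("top","c1.png",(130,145,230,240),7)
c=capture("top")
m=[at(c,u/1.5,v/1.5,.004) for u,v in((437,252),(568,252),(570,384),(438,384))]
print(np.round(m,3),np.mean(m,0).round(3))
```

```text
[[ 0.656 -0.086  0.004]
 [ 0.658 -0.347  0.004]
 [ 0.397 -0.345  0.004]
 [ 0.398 -0.087  0.004]] [ 0.527 -0.216  0.004]
```

View pics/c1.png

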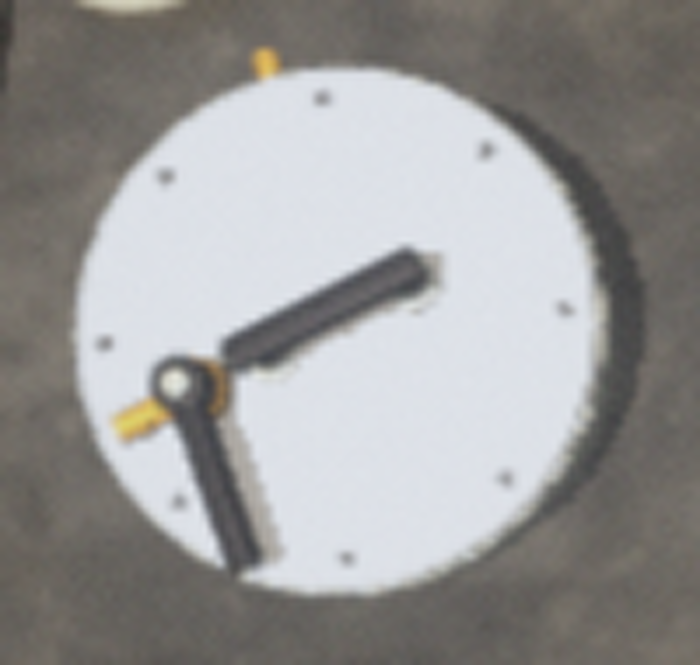

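```bash
cat >> h.py <<'E'
def cp(c,u,v,z): return at(c,130+(u-3)/7,145+(v-3)/7,z)
E
python3 - <<'E'
from h import *
c=capture("top")
L=cp(c,339,330,.12); h1=cp(c,231,355,.164);h2=cp(c,418,264,.164); t=cp(c,175,383,.162); tip=cp(c,246,566,.159)
print("lid",L,"\nh",(h1+h2)/2,np.linalg.norm(h1-h2)); 
d=h1-h2; yaw=np.degrees(np.arctan2(d[1],d[0])); print("ylid yaw",yaw)
e=t-L; print("tap",t,np.linalg.norm(e[:2]),np.degrees(np.arctan2(e[1],e[0])))
e=tip-t; print("lever",np.linalg.norm(e[:2]),np.degrees(np.arctan2(e[1],e[0])))
y=np.array([np.cos(np.radians(yaw)),np.sin(np.radians(yaw))])
print("tap from lid",L[:2]+.056*y, "handle from lid", L[:2]-.004*y)
for a in((393,230,.1),(392,330,.073)):print(at(c,a[0]/1.5,a[1]/1.5,a[2]))
print(read_state()["time_s"])
E
```

```text
lid [0.57104885 0.22563987 0.12      ] 
h [0.57367959 0.22249308 0.164     ] 0.0757076577774158
ylid yaw 116.3014747775033
tap [0.54676016 0.2773417  0.162     ] 0.05712285026537679 115.16338067928058
lever 0.07163190139131738 -157.61970345841002
tap from lid [0.54623557 0.27584247] handle from lid [0.57282122 0.22205397]
[0.67921583 0.00275651 0.1       ]
[0.49924634 0.00368642 0.073     ]
0.25
```

```bash
cat >> h.py <<'E'
from scipy.spatial.transform import Rotation as R
def pose(yaw):
    a=np.radians(yaw); x=np.array([np.cos(a),np.sin(a),0]); z=np.array([0,0,-1.]); return np.c_[x,np.cross(z,x),z]
def chain(wps,cur=None):
    if cur is None:
        s=read_state(); cur=(np.array(s["position"]),np.array(s["tcp_rot"]))
    p,M=cur
    for q,yaw in wps:
        N=pose(yaw); d=M.T@(np.array(q)-p)/.3; r=R.from_matrix(M.T@N).as_rotvec(degrees=True)/45
        print(np.round(np.r_[d,r],3).tolist()); p,M=np.array(q),N
E
python3 - <<'E'
from h import *
chain([((.36,-.39,.247),63),((.45,-.16,.247),107.5),((.47,.05,.247),152),((.49,.22,.247),196.5),((.498,.2545,.159+.0),204.5)])
E
```

```text
[0.721, -0.466, 0.001, -0.001, -0.001, -0.985]
[0.819, -0.081, 0.0, 0.0, 0.0, -0.989]
[0.648, 0.274, 0.0, 0.0, 0.0, -0.989]
[0.207, 0.532, 0.0, 0.0, 0.0, -0.989]
[-0.058, 0.103, 0.293, 0.0, 0.0, -0.178]
```

step_arm(steps=[[0.721,-0.466,0,0,0,-0.985,0],[0.721,-0.466,0,0,0,-0.985,0],[0.721,-0.466,0,0,0,-0.985,0],[0.721,-0.466,0,0,0,-0.985,0],[0.721,-0.466,0,0,0,-0.985,0],[0.721,-0.466,0,0,0,-0.985,0],[0.721,-0.466,0,0,0,-0.985,0],[0.721,-0.466,0,0,0,-0.985,0]])

```text
time_s: 0.92
position: [0.3616, -0.3878, 0.2476]
tcp_rot: [[0.45, 0.893, -0.0], [0.893, -0.45, 0.001], [0.001, -0.001, -1.0]]
force: [-0.5, -0.1, -0.1]
opening: 0.524
grasp_force: 0.0
```

step_arm(steps=[[0.819,-0.081,0,0,0,-0.989,0],[0.819,-0.081,0,0,0,-0.989,0],[0.819,-0.081,0,0,0,-0.989,0],[0.819,-0.081,0,0,0,-0.989,0],[0.819,-0.081,0,0,0,-0.989,0],[0.819,-0.081,0,0,0,-0.989,0],[0.819,-0.081,0,0,0,-0.989,0],[0.819,-0.081,0,0,0,-0.989,0]])

```text
time_s: 1.58
position: [0.4508, -0.1602, 0.2477]
tcp_rot: [[-0.303, 0.953, 0.0], [0.953, 0.303, -0.001], [-0.001, 0.0, -1.0]]
force: [0.9, -0.8, -0.4]
opening: 0.499
grasp_force: 0.0
```

step_arm(steps=[[0.648,0.274,0,0,0,-0.989,0],[0.648,0.274,0,0,0,-0.989,0],[0.648,0.274,0,0,0,-0.989,0],[0.648,0.274,0,0,0,-0.989,0],[0.648,0.274,0,0,0,-0.989,0],[0.648,0.274,0,0,0,-0.989,0],[0.648,0.274,0,0,0,-0.989,0],[0.648,0.274,0,0,0,-0.989,0]])

```text
time_s: 2.25
position: [0.4712, 0.0484, 0.2476]
tcp_rot: [[-0.882, 0.471, 0.001], [0.471, 0.882, -0.001], [-0.001, -0.0, -1.0]]
force: [-0.5, 0.3, 0.9]
opening: 0.503
grasp_force: 0.0
```

step_arm(steps=[[0.207,0.532,0,0,0,-0.989,0],[0.207,0.532,0,0,0,-0.989,0],[0.207,0.532,0,0,0,-0.989,0],[0.207,0.532,0,0,0,-0.989,0],[0.207,0.532,0,0,0,-0.989,0],[0.207,0.532,0,0,0,-0.989,0],[0.207,0.532,0,0,0,-0.989,0],[0.207,0.532,0,0,0,-0.989,0]])

```text
time_s: 2.92
position: [0.4916, 0.2181, 0.2474]
tcp_rot: [[-0.96, -0.28, 0.001], [-0.28, 0.96, -0.001], [-0.0, -0.001, -1.0]]
force: [-0.0, -0.2, -0.0]
opening: 0.499
grasp_force: 0.0
```

Run:
```python
from h import *
s=read_state();print(s["time_s"],s["position"],s["tcp_rot"],s["opening"],s["joint_positions"],s["force"])
print(s["position"])
chain([((.498,.2545,.22),204.5),((.498,.2545,.159),204.5)])
```

```text
2.9167 [0.49163788 0.2180631  0.24738166] [[-9.60008610e-01 -2.79969956e-01  5.40907673e-04]
 [-2.79970229e-01  9.60008543e-01 -5.18611221e-04]
 [-3.74080426e-04 -6.49309283e-04 -9.99999719e-01]] 0.4993868045260577 [ 1.20277087e+01  2.35260087e+01  9.46398541e+01 -4.03002954e-02
  6.18100238e+01 -9.42116831e+01] [-0.02120853 -0.21788112 -0.01028632]
[0.49163788 0.2180631  0.24738166]
[-0.054, 0.111, 0.091, -0.001, 0.0, -0.183]
[0.0, 0.0, 0.203, 0.0, 0.0, 0.0]
```

step_arm(steps=[[-0.054,0.111,0.091,0,0,-0.183,0],[-0.054,0.111,0.091,0,0,-0.183,0],[-0.054,0.111,0.091,0,0,-0.183,0]])

```text
time_s: 3.17
position: [0.4965, 0.2555, 0.2187]
tcp_rot: [[-0.909, -0.416, -0.003], [-0.416, 0.91, -0.001], [0.003, 0.0, -1.0]]
force: [-0.9, -1.0, -0.8]
opening: 0.498
grasp_force: 0.0
```

Run:
```python
from h import *
c=shot("side","s1.png",(150,80,310,200),5)
s=read_state();print(s["position"])
chain([((.498,.2545,.159),204.5)])
```

```text
[0.49664174 0.255057   0.21953122]
[-0.004, -0.004, 0.202, -0.0, -0.002, 0.001]
```

View pics/s1.png

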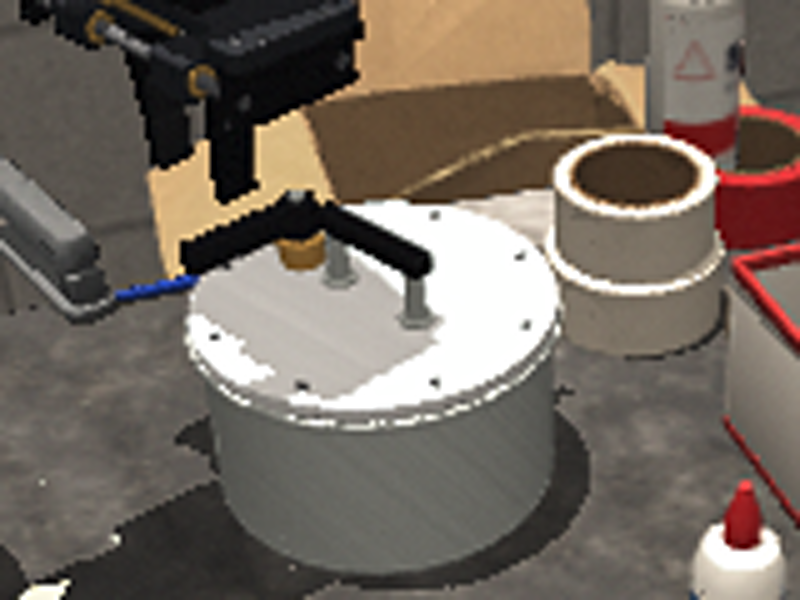

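The open fingers hang above the lever, at crop (165,150) and (235,190), with the lever running from (190,255) to (300,205). They line up to straddle it, so I'll descend and close.

step_arm(steps=[[0,0,0.1,0,0,0,0],[0,0,0.202,0,0,0,0],[0,0,0.202,0,0,0,0],[0,0,0.202,0,0,0,0],[0,0,0.202,0,0,0,1],[0,0,0.202,0,0,0,1],[0,0,0.202,0,0,0,1],[0,0,0.202,0,0,0,1]])

```text
time_s: 3.88
position: [0.4971, 0.2564, 0.1612]
tcp_rot: [[-0.908, -0.418, 0.003], [-0.418, 0.908, 0.001], [-0.003, -0.0, -1.0]]
force: [0.3, -0.5, 0.4]
opening: 0.28
grasp_force: 0.0
```

```bash
cat >> h.py <<'E'
def arc(axis,r,z,a0,da,n,cur):  # rows turning clockwise about axis, tool x pointing outward
    p,M=cur; out=[]
    for k in range(1,n+1):
        yaw=a0-da*k/n; N=pose(yaw); q=np.r_[np.array(axis)+r*N[:2,0],z]
        d=M.T@(q-p)/.3; t=R.from_matrix(M.T@N).as_rotvec(degrees=True)/45
        out.append(np.round(np.r_[d,t],3).tolist()); 
    return out,(q,N)
E
python3 - <<'E'
from h import *
s=read_state();print(s["position"],s["opening"],s["grasp_force"],s["force"],s["moment"])
a=(.5465,.2765); N=pose(204.5); cur=(np.r_[np.array(a)+.053*N[:2,0],.159],N)
print(cur[0])
for i in range(3):
    o,cur=arc(a,.053,.159,204.5-30*i,30,8,cur); print(o)
E
```

```text
[0.49710503 0.25640735 0.16117423] 0.280483552205399 0.0 [ 0.33424176 -0.52339609  0.3749589 ] [ 0.11134495 -0.11451413 -0.02618852]
[0.49827205 0.25452126 0.159     ]
[[-0.0, 0.012, 0.0, 0.0, 0.0, 0.083], [-0.002, 0.023, 0.0, 0.0, 0.0, 0.167], [-0.003, 0.034, 0.0, 0.0, 0.0, 0.25], [-0.006, 0.046, 0.0, 0.0, 0.0, 0.333], [-0.009, 0.057, 0.0, 0.0, 0.0, 0.417], [-0.013, 0.068, 0.0, 0.0, 0.0, 0.5], [-0.018, 0.078, 0.0, 0.0, 0.0, 0.583], [-0.024, 0.088, 0.0, 0.0, 0.0, 0.667]]
[[-0.0, 0.012, 0.0, 0.0, 0.0, 0.083], [-0.002, 0.023, 0.0, 0.0, 0.0, 0.167], [-0.003, 0.034, 0.0, 0.0, 0.0, 0.25], [-0.006, 0.046, 0.0, 0.0, 0.0, 0.333], [-0.009, 0.057, 0.0, 0.0, 0.0, 0.417], [-0.013, 0.068, 0.0, 0.0, 0.0, 0.5], [-0.018, 0.078, 0.0, 0.0, 0.0, 0.583], [-0.024, 0.088, 0.0, 0.0, 0.0, 0.667]]
[[-0.0, 0.012, 0.0, 0.0, 0.0, 0.083], [-0.002, 0.023, 0.0, 0.0, 0.0, 0.167], [-0.003, 0.034, 0.0, 0.0, 0.0, 0.25], [-0.006, 0.046, 0.0, 0.0, 0.0, 0.333], [-0.009, 0.057, 0.0, 0.0, 0.0, 0.417], [-0.013, 0.068, 0.0, 0.0, 0.0, 0.5], [-0.018, 0.078, 0.0, 0.0, 0.0, 0.583], [-0.024, 0.088, 0.0, 0.0, 0.0, 0.667]]
```

Still closing; hold a little longer.

step_arm(steps=[[0,0,0,0,0,0,1],[0,0,0,0,0,0,1],[0,0,0,0,0,0,1],[0,0,0,0,0,0,1],[0,0,0,0,0,0,1],[0,0,0,0,0,0,1]])

```text
time_s: 4.38
position: [0.4968, 0.2557, 0.1602]
tcp_rot: [[-0.908, -0.418, 0.001], [-0.418, 0.908, -0.001], [-0.001, -0.001, -1.0]]
force: [-0.2, -4.1, 5.8]
opening: 0.135
grasp_force: 30.0
```

step_arm(steps=[[0,0.012,0,0,0,0.083,1],[-0.002,0.023,0,0,0,0.167,1],[-0.003,0.034,0,0,0,0.25,1],[-0.006,0.046,0,0,0,0.333,1],[-0.009,0.057,0,0,0,0.417,1],[-0.013,0.068,0,0,0,0.5,1],[-0.018,0.078,0,0,0,0.583,1],[-0.024,0.088,0,0,0,0.667,1]])

```text
time_s: 5.05
position: [0.4928, 0.2832, 0.1603]
tcp_rot: [[-0.995, 0.095, 0.002], [0.095, 0.995, -0.0], [-0.002, 0.0, -1.0]]
force: [2.0, -4.0, 3.4]
opening: 0.14
grasp_force: 30.0
```

Forces are small; the grip holds.

step_arm(steps=[[0,0.012,0,0,0,0.083,1],[-0.002,0.023,0,0,0,0.167,1],[-0.003,0.034,0,0,0,0.25,1],[-0.006,0.046,0,0,0,0.333,1],[-0.009,0.057,0,0,0,0.417,1],[-0.013,0.068,0,0,0,0.5,1],[-0.018,0.078,0,0,0,0.583,1],[-0.024,0.088,0,0,0,0.667,1]])

```text
time_s: 5.72
position: [0.503, 0.3089, 0.1603]
tcp_rot: [[-0.815, 0.58, 0.004], [0.58, 0.815, 0.0], [-0.003, 0.002, -1.0]]
force: [3.1, -2.3, 3.5]
opening: 0.139
grasp_force: 30.0
```

step_arm(steps=[[0,0.012,0,0,0,0.083,1],[-0.002,0.023,0,0,0,0.167,1],[-0.003,0.034,0,0,0,0.25,1],[-0.006,0.046,0,0,0,0.333,1],[-0.009,0.057,0,0,0,0.417,1],[-0.013,0.068,0,0,0,0.5,1],[-0.018,0.078,0,0,0,0.583,1],[-0.024,0.088,0,0,0,0.667,1]])

```text
time_s: 6.38
position: [0.524, 0.3263, 0.1603]
tcp_rot: [[-0.416, 0.909, 0.003], [0.909, 0.416, -0.0], [-0.001, 0.003, -1.0]]
force: [-1.1, -1.5, 5.5]
opening: 0.133
grasp_force: 30.0
```

Run:
```python
from h import *
s=read_state();print(s["time_s"],s["position"],s["tcp_rot"],s["opening"],s["grasp_force"],s["force"],s["moment"])
x=np.array(s["tcp_rot"])[:,0];print(np.degrees(np.arctan2(x[1],x[0])), s["joint_positions"][5])
```

```text
6.3833 [0.52396039 0.32630574 0.16027661] [[-4.16284763e-01  9.09229552e-01  2.93563883e-03]
 [ 9.09233462e-01  4.16286574e-01 -6.23800693e-06]
 [-1.22773881e-03  2.66658427e-03 -9.99995691e-01]] 0.13307937647056345 30.02354438882321 [-1.09720356 -1.52643518  5.54133236] [-0.34575685  0.10836017  0.4522256 ]
114.60027000276389 -2.97668804670573
```

Release, rise, and look.

step_arm(steps=[[0,0,0,0,0,0,0],[0,0,0,0,0,0,0],[0,0,0,0,0,0,0],[0,0,0,0,0,0,0],[0,0,-0.1,0,0,0,0],[0,0,-0.2,0,0,0,-1],[0,0,-0.3,0,0,0,-1],[0,0,-0.3,0,0,0,-1]])

```text
time_s: 7.05
position: [0.5254, 0.3279, 0.2559]
tcp_rot: [[-0.419, 0.908, 0.011], [0.908, 0.419, 0.005], [-0.0, 0.012, -1.0]]
force: [0.4, 0.6, 0.3]
opening: 0.643
grasp_force: 0.0
```

step_arm(steps=[[-0.6,0,0,0,0,0,-1],[-0.6,0,0,0,0,0,-1],[-0.6,0,0,0,0,0,-1],[-0.6,0,0,0,0,0,-1],[-0.6,0,0,0,0,0,-1],[-0.6,0,0,0,0,0,-1]])

```text
time_s: 7.55
position: [0.5991, 0.1592, 0.249]
tcp_rot: [[-0.414, 0.91, 0.0], [0.91, 0.414, -0.001], [-0.001, -0.0, -1.0]]
force: [-0.1, 0.0, -0.2]
opening: 0.99
grasp_force: 0.0
```

Run:
```python
from h import *
c=shot("side","s2.png",(150,80,310,200),5)
c=shot("top","t2.png",(130,145,230,240),7)
s=read_state();print(s["time_s"],s["position"],s["opening"],s["force"])
```

```text
7.65 [0.5970898  0.16275621 0.24902577] 0.9937007149371098 [-0.28761107  0.5555404  -0.08052474]
```

View pics/t2.png

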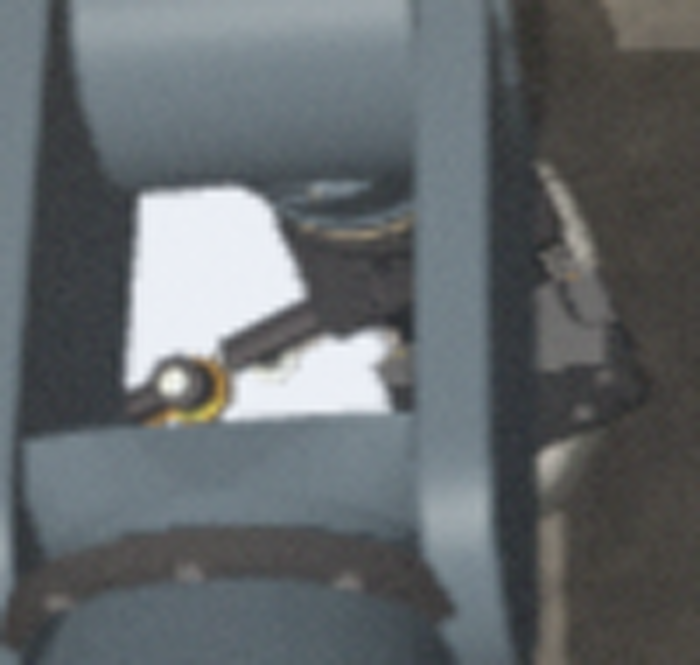

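View pics/s2.png

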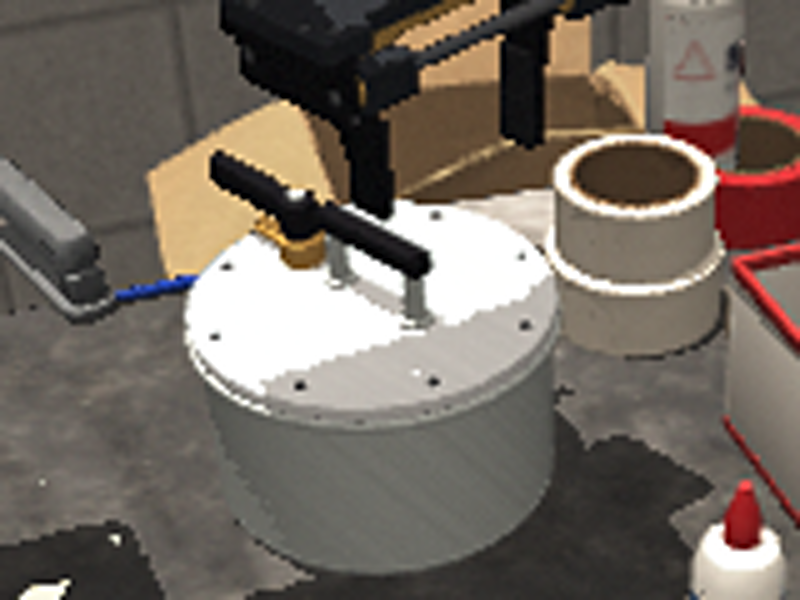

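The tap screw (175,383) and the handle end are where they were, so the lid did not move. The lever now lies in line with the handle, so the tap is open. Next I grasp the handle.

Run:
```python
from h import *
chain([((.573,.222,.22),115.5),((.573,.222,.162),115.5)])
```

```text
[0.213, 0.009, 0.097, -0.002, -0.002, -0.019]
[0.0, 0.0, 0.193, 0.0, 0.0, 0.0]
```

step_arm(steps=[[0.213,0.009,0.05,0,0,-0.019,-1],[0.213,0.009,0.097,0,0,-0.019,-1],[0.213,0.009,0.097,0,0,-0.019,-1],[0.213,0.009,0.097,0,0,-0.019,-1],[0.213,0.009,0.2,0,0,-0.019,-1],[0.213,0.009,0.29,0,0,-0.019,-1],[0.213,0.009,0.29,0,0,-0.019,1],[0.213,0.009,0.29,0,0,-0.019,1]])

```text
time_s: 8.32
position: [0.5728, 0.2219, 0.1621]
tcp_rot: [[-0.432, 0.902, -0.003], [0.902, 0.432, -0.001], [0.001, -0.003, -1.0]]
force: [-0.4, -0.1, 1.0]
opening: 0.917
grasp_force: 0.0
```

step_arm(steps=[[0,0,0,0,0,0,1],[0,0,0,0,0,0,1],[0,0,0,0,0,0,1],[0,0,0,0,0,0,1],[0,0,0,0,0,0,1],[0,0,0,0,0,0,1],[0,0,0,0,0,0,1],[0,0,0,0,0,0,1]])

```text
time_s: 8.98
position: [0.5735, 0.2219, 0.1627]
tcp_rot: [[-0.431, 0.902, 0.0], [0.902, 0.431, -0.0], [-0.0, 0.0, -1.0]]
force: [-0.2, 0.1, 0.0]
opening: 0.326
grasp_force: 0.0
```

step_arm(steps=[[0,0,0,0,0,0,1],[0,0,0,0,0,0,1],[0,0,0,0,0,0,1],[0,0,0,0,0,0,1]])

```text
time_s: 9.32
position: [0.5739, 0.222, 0.1626]
tcp_rot: [[-0.432, 0.902, 0.001], [0.902, 0.432, 0.0], [-0.0, 0.001, -1.0]]
force: [1.9, 1.5, -1.0]
opening: 0.155
grasp_force: 30.0
```

Gripped (about 13.5 mm opening, matching the 14 mm bar). Lift gently.

step_arm(steps=[[0,0,-0.01,0,0,0,1],[0,0,-0.02,0,0,0,1],[0,0,-0.04,0,0,0,1],[0,0,-0.06,0,0,0,1],[0,0,-0.09,0,0,0,1],[0,0,-0.12,0,0,0,1],[0,0,-0.15,0,0,0,1],[0,0,-0.18,0,0,0,1]])

```text
time_s: 9.98
position: [0.5736, 0.2219, 0.218]
tcp_rot: [[-0.431, 0.902, 0.001], [0.902, 0.431, 0.0], [-0.0, 0.001, -1.0]]
force: [-0.4, 0.7, -5.7]
opening: 0.156
grasp_force: 30.0
```

step_arm(steps=[[0,0,-0.05,0,0,0,1],[0,0,-0.1,0,0,0,1],[0,0,-0.15,0,0,0,1],[0,0,-0.2,0,0,0,1],[0,0,-0.25,0,0,0,1],[0,0,-0.27,0,0,0,1],[0,0,-0.27,0,0,0,1]])

```text
time_s: 10.57
position: [0.5745, 0.2221, 0.3003]
tcp_rot: [[-0.431, 0.902, 0.005], [0.902, 0.431, 0.001], [-0.001, 0.005, -1.0]]
force: [1.1, -0.6, -5.5]
opening: 0.155
grasp_force: 30.0
```

Run:
```python
from h import *
shot("side","s3.png",k=1.4)
s=read_state();print(s["time_s"],s["position"],s["opening"],s["grasp_force"],s["force"],s["moment"],s["joint_positions"])
y=np.array([np.cos(np.radians(115.5)),np.sin(np.radians(115.5))]); g=np.array([.527,-.216])-.004*y; print(g)
z=s["position"][2]
chain([((.555,.06,z),115.5),((.54,-.08,z),115.5),((*g,z),115.5),((*g,.12),115.5),((*g,.077),115.5)])
```

```text
10.6167 [0.57369091 0.22196514 0.29869253] 0.15707679296139013 29.95085078291595 [-0.16639756 -0.06891041 -6.26132036] [-0.06651219 -0.18800124 -0.04604667] [ 1.07559615e+01  2.64436177e+01  8.02026429e+01 -7.62483142e-05
  7.32330580e+01 -1.47980641e+01]
[ 0.52872204 -0.21961034]
[-0.46, -0.289, -0.0, 0.003, 0.001, 0.001]
[-0.4, -0.246, 0.0, 0.0, 0.0, 0.0]
[-0.404, -0.234, 0.0, 0.0, 0.0, 0.0]
[0.0, 0.0, 0.596, 0.0, 0.0, 0.0]
[0.0, 0.0, 0.143, 0.0, 0.0, 0.0]
```

View pics/s3.png

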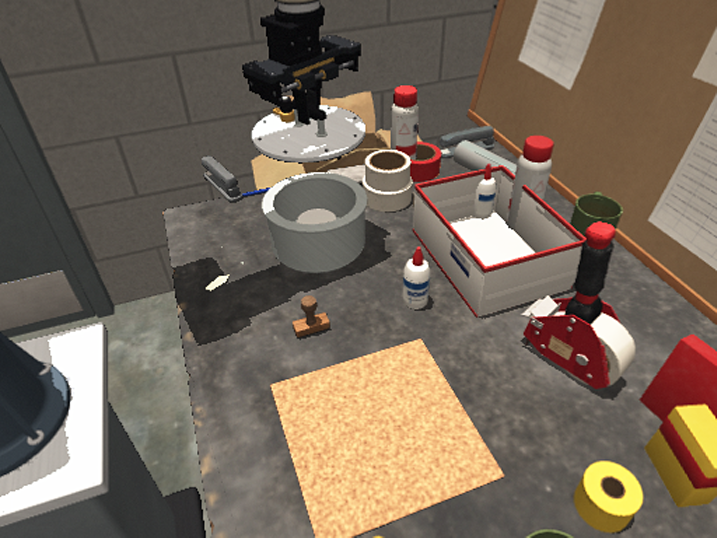

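The lid hangs level above the pot, at about (310,135). The stamp (310,315) and glue (416,280) are undisturbed. Carry it over.

step_arm(steps=[[-0.03,-0.02,0,0,0,0,1],[-0.09,-0.055,0,0,0,0,1],[-0.16,-0.1,0,0,0,0,1],[-0.23,-0.145,0,0,0,0,1],[-0.3,-0.19,0,0,0,0,1],[-0.37,-0.23,0,0,0,0,1],[-0.43,-0.27,0,0,0,0,1],[-0.46,-0.289,0,0,0,0,1]])

```text
time_s: 11.28
position: [0.5533, 0.0568, 0.2963]
tcp_rot: [[-0.429, 0.903, -0.004], [0.903, 0.429, -0.002], [-0.0, -0.004, -1.0]]
force: [0.4, 0.3, -5.7]
opening: 0.157
grasp_force: 30.0
```

step_arm(steps=[[-0.05,-0.03,0,0,0,0,1],[-0.1,-0.06,0,0,0,0,1],[-0.16,-0.1,0,0,0,0,1],[-0.22,-0.135,0,0,0,0,1],[-0.28,-0.17,0,0,0,0,1],[-0.34,-0.21,0,0,0,0,1],[-0.38,-0.235,0,0,0,0,1],[-0.4,-0.246,0,0,0,0,1]])

```text
time_s: 11.95
position: [0.5392, -0.0819, 0.2969]
tcp_rot: [[-0.43, 0.903, -0.001], [0.903, 0.43, -0.0], [0.0, -0.001, -1.0]]
force: [0.7, 0.4, -5.1]
opening: 0.158
grasp_force: 30.0
```

step_arm(steps=[[-0.05,-0.03,0,0,0,0,1],[-0.1,-0.06,0,0,0,0,1],[-0.16,-0.095,0,0,0,0,1],[-0.22,-0.13,0,0,0,0,1],[-0.28,-0.165,0,0,0,0,1],[-0.34,-0.2,0,0,0,0,1],[-0.38,-0.22,0,0,0,0,1],[-0.404,-0.234,0,0,0,0,1]])

```text
time_s: 12.62
position: [0.529, -0.2209, 0.2972]
tcp_rot: [[-0.43, 0.903, -0.0], [0.903, 0.43, 0.0], [0.0, 0.0, -1.0]]
force: [-0.1, -0.1, -6.5]
opening: 0.155
grasp_force: 30.0
```

step_arm(steps=[[0,0,0.04,0,0,0,1],[0,0,0.1,0,0,0,1],[0,0,0.17,0,0,0,1],[0,0,0.24,0,0,0,1],[0,0,0.31,0,0,0,1],[0,0,0.37,0,0,0,1],[0,0,0.4,0,0,0,1],[0,0,0.4,0,0,0,1]])

```text
time_s: 13.28
position: [0.5277, -0.2181, 0.1753]
tcp_rot: [[-0.432, 0.902, -0.005], [0.902, 0.432, 0.004], [0.005, -0.003, -1.0]]
force: [-1.3, 0.9, -4.7]
opening: 0.157
grasp_force: 30.0
```

Run:
```python
from h import *
s=read_state();print(s["time_s"],s["position"],s["opening"],s["grasp_force"],s["force"])
chain([((.5287,-.2196,.09),115.5),((.5287,-.2196,.077),115.5)])
```

```text
13.2833 [ 0.52767352 -0.21812352  0.17530428] 0.15709625310884653 29.95055252686143 [-1.33591796  0.91372364 -4.72131822]
[-0.007, 0.002, 0.284, -0.003, -0.007, 0.002]
[0.0, 0.0, 0.043, 0.0, 0.0, 0.0]
```

step_arm(steps=[[0,0,0.05,0,0,0,1],[0,0,0.11,0,0,0,1],[0,0,0.17,0,0,0,1],[0,0,0.22,0,0,0,1],[0,0,0.26,0,0,0,1],[0,0,0.29,0,0,0,1],[0,0,0.305,0,0,0,1],[0,0,0.305,0,0,0,1]])

```text
time_s: 13.95
position: [0.5292, -0.2196, 0.086]
tcp_rot: [[-0.431, 0.902, -0.0], [0.902, 0.431, 0.0], [0.0, 0.0, -1.0]]
force: [0.8, 0.9, -5.6]
opening: 0.154
grasp_force: 30.0
```

step_arm(steps=[[0,0,0.005,0,0,0,1],[0,0,0.01,0,0,0,1],[0,0,0.015,0,0,0,1],[0,0,0.02,0,0,0,1],[0,0,0.02,0,0,0,1],[0,0,0.02,0,0,0,1]])

```text
time_s: 14.45
position: [0.5289, -0.2197, 0.0803]
tcp_rot: [[-0.431, 0.902, 0.0], [0.902, 0.431, -0.0], [-0.0, 0.0, -1.0]]
force: [0.1, -0.4, -5.0]
opening: 0.155
grasp_force: 30.0
```

Expect contact near 0.077.

step_arm(steps=[[0,0,0.003,0,0,0,1],[0,0,0.006,0,0,0,1],[0,0,0.009,0,0,0,1],[0,0,0.012,0,0,0,1],[0,0,0.012,0,0,0,1],[0,0,0.012,0,0,0,1]])

```text
time_s: 14.95
position: [0.529, -0.2199, 0.0767]
tcp_rot: [[-0.431, 0.902, 0.0], [0.902, 0.431, -0.0], [-0.0, 0.0, -1.0]]
force: [0.3, -1.6, -4.0]
opening: 0.156
grasp_force: 30.0
```

step_arm(steps=[[0,0,0.002,0,0,0,1],[0,0,0.004,0,0,0,1],[0,0,0.004,0,0,0,1],[0,0,0.004,0,0,0,1]])

```text
time_s: 15.28
position: [0.5291, -0.22, 0.0766]
tcp_rot: [[-0.431, 0.902, 0.001], [0.902, 0.431, -0.001], [-0.001, 0.0, -1.0]]
force: [-2.2, 0.4, 5.9]
opening: 0.152
grasp_force: 30.0
```

The upward force shows it is in contact. Release, then rise.

step_arm(steps=[[0,0,0,0,0,0,-1],[0,0,0,0,0,0,-1],[0,0,0,0,0,0,-1],[0,0,0,0,0,0,-1],[0,0,0,0,0,0,-1],[0,0,0,0,0,0,-1],[0,0,0,0,0,0,-1],[0,0,0,0,0,0,-1]])

```text
time_s: 15.95
position: [0.5289, -0.2197, 0.0752]
tcp_rot: [[-0.431, 0.902, -0.0], [0.902, 0.431, 0.0], [0.0, -0.0, -1.0]]
force: [-0.0, -0.3, -0.5]
opening: 0.674
grasp_force: 0.0
```

step_arm(steps=[[0,0,-0.1,0,0,0,-1],[0,0,-0.2,0,0,0,-1],[0,0,-0.3,0,0,0,-1],[0,0,-0.4,0,0,0,-1],[0,0,-0.5,0,0,0,-1],[0,0,-0.5,0,0,0,-1]])

```text
time_s: 16.45
position: [0.532, -0.2216, 0.2316]
tcp_rot: [[-0.431, 0.902, 0.011], [0.902, 0.432, -0.007], [-0.011, 0.006, -1.0]]
force: [1.4, -0.6, -0.9]
opening: 0.991
grasp_force: 0.0
```

Run:
```python
from h import *
shot("side","s4.png",k=1.4)
s=read_state();print(s["time_s"],s["position"],s["opening"],s["force"])
```

```text
16.5 [ 0.53077276 -0.22086168  0.22893401] 0.9909800983103378 [-0.96300847  0.11467557  0.44112502]
```

View pics/s4.png

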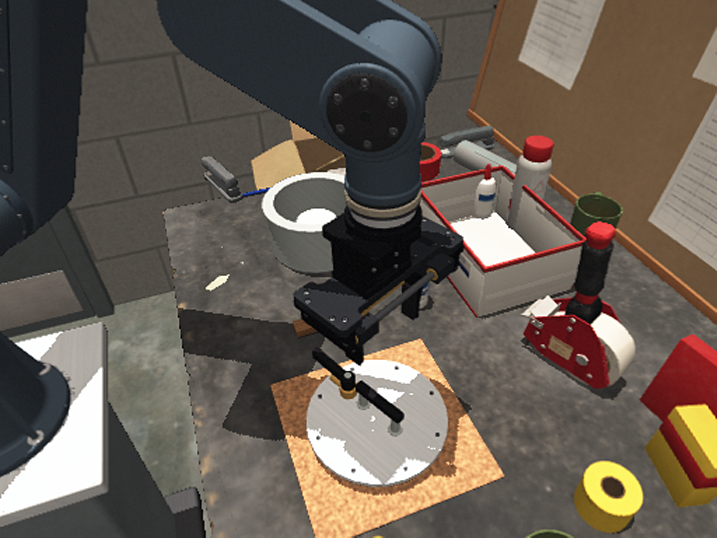

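The lid stands level and centred on the cork, at about (377,425), with the gripper clear above it.

```bash
python3 -c "
from rig import *
print(hand_in())"
```

```text
the job is handed in; nothing more can be done
None
```

I turned the tap a full quarter turn open, set the lid on its feet near the middle of the cork and released it, then handed in at about 16.5 s; no verdict came back, and the glue bottle and stamp are mostly hidden in the last picture, but the arm kept clear of both.

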